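# Take a torch off charge and lock out its tail cap

## Robot

A 7-joint arm with a two-finger parallel gripper is mounted at the origin on the work surface. World frame = base frame: x ahead of the robot, y to its left, z up, the work surface at z = 0. Lengths are in m, angles in rad, forces in N, time in s.
With the tool pointing down it reaches from about 0.4 to 0.9 m from the base axis. Payload 5.6 kg.
Tool frame: the origin (TCP) lies midway between the tips of the shut fingers; the grasp point (between the pads) lies 19 mm behind it; y points along the fingers, z is the direction in which the jaws open and shut, and the axes are right-handed (so a half turn about y gives the same grasp; the last joint's range is limited). The gripper opens to 92 mm and grips with 3 to 60 N. Pads are 20 mm wide; open, the fingers measure 128 mm over their backs; the gripper's body (75 mm by 189 mm) begins 69 mm behind the grasp point.
Start: joints at [-1.15, 0.468, -0.012, 1.603, 0.006, 1.071, -0.056], TCP at [0.291, 0.581, 0.215] pointing down, gripper open.
Joint ranges: [-2.53, 2.53], [-0.31, 2.02], [-1.57, 1.55], [0.28, 2.44], [-1.29, 4.43], [0.15, 1.84], [-2.92, 2.92]. Speed limits (rad/s): [2.57, 2.57, 3.14, 3.14, 3.14, 3.14, 3.14].

## Interface

Orientations are given as a 3x3 rotation matrix whose columns are the frame's x, y, z axes.
In Python, from station import env, effector, solver, viewer, workorder, search_frame, tip_of gives the robot as it stands. Calls block until the motion is done:
- env.reach(position, orientation): joint-space move of the TCP to a pose.
- env.movel(position, frame=None, rate=0.15): straight line of the TCP; frame=None keeps the orientation; rate is the mean speed in m/s.
- env.goto_joints(angles): joint-space move.
- effector.release() and effector.grasp(squeeze=None): open the fingers fully, or close them until they stop; squeeze is the grip in N (None keeps the last).
- env.pause(seconds).
- solver.inverse_kinematics(position, orientation): joint angles nearest the present ones, or None.
- env.sense(): the state.
- viewer.read_camera(name): name is "scene" or "top" or "wrist"; returns (picture, depth): 420x560x3 uint8, red, green, blue; 420x560 float32, m along the optical axis (not along the pixel's ray), 0 where there is no reading.
- viewer.camera_info(name): a dict with "intrinsics" (3x3 intrinsics, pixels), "eye" and "rotation" of the camera in the world; the wrist camera has in their place "T_tool_cam" (4x4, takes a point from camera to tool coordinates, whose origin is the TCP and whose axes are the tool frame's). Camera axes: x right, y up, looking along -z (the intrinsics and any distortion apply to the point x, -y, -z); pixel columns grow to the right and rows downward; lengths in m; the calibration is good to about 2 mm. A picture is of the moment at which its call begins: read the wrist's pose just before it. camera_info takes no time and is no camera call.
A pose or a line that the arm cannot do raises env.PlanningError and nothing moves.
- workorder.finish_job(): hands the job in, once; it reports no verdict.
Trained networks look in the newest picture that a camera, given by its name, has taken for a name from the list of things; names that differ only in an ending like _2 or _b are one class to them, and where a whole thing is asked for, a point or a joint stands for the part that bears it (a point fixed in the world has none). Each returns a list of dicts, best first, with "score" (0 to 1); they miss things now and then, are a little off and sometimes report something else, mostly with a low value. They report only what shows in the picture. A call takes as long as a camera call. They do not tell look-alikes from the thing itself.
- search_frame(camera, name): "at" ([x, y, z] in m, in world coordinates, good to about 4 mm: the middle of the surface that is visible of it).
- tip_of(camera, name): "at" ([x, y, z] in m, in world coordinates, good to about 4 mm: a listed point, or the origin of a listed thing).
The state is a dict: "t": time; "joint_positions": joint angles; "joint_velocities": joint speeds; "tau": joint torques, N m; "ee_pos": TCP position; "tcp_rot": TCP orientation; "wrist_force": force on the tool from outside, world axes, zero at the start; "moment": the same for the moment, N m; "gripper_width": finger opening in m.
Only numpy, scipy, OpenCV 4.12 (cv2) and the standard library are available. Lean on these libraries where they do the work, as an engineer would, in place of code of your own. Each camera call takes 0.05 s, during which the arm holds its last target.

## Task

End the charge by pushing the charging station's button fully down and letting it spring back up. Then screw the tall torch's tail cap on clockwise until it bottoms out, back it off a quarter turn so that the torch is locked out for the locker, and, keeping hold of the cap, lift the torch straight up out of its cup. Finish while still holding it by the cap, upright and still and well clear above the station, for a colleague to take, and leave the other things on the bench as they are.

Things in the scene. Friction and masses are not known exactly. Their poses are not given: they have to be found in the camera images.
- station: Torch charging station, black, fixed to the bench: a base 105 x 345 mm and 12 mm thick (origin at the centre of its underside on the bench; own x across, own y along, z up). Two hexagonal cups stand on it, 40 mm deep, rims 52 mm above the bench, centres at own (0, 0) and (0, 115) mm; the tall torch stands in one of them, the short torch in the other, either way round. The raised control end (top 40 mm above the bench) with the push button is at own (4, -125) mm.
- charge_button_top (a point): Centre of the top of the round grey push button on the control end of the station: 24 mm across, its top 62 mm above the bench and its housing ring, 40 mm across, 10 mm lower. It is pressed straight down.
- charge_button (a joint): Push button travel in m: 0 up, 0.006 fully down; a spring (about 1.5 N at first, 5 N fully down) brings it back up.
- cap_centre (a point): Centre (on the axis, half-way up) of the tall torch's tail cap: a round knurled dark steel cap 40 mm across and 40 mm high, the topmost part of the tall torch, which stands lens down in its cup. 154 mm above the bench when screwed home in the cup, up to 2 mm more while unscrewed. Its own z points up along the torch, its own x along the bright bar across its top; it turns with the cap. The barrel below it is 33 to 35 mm across.
- tail_cap (a joint): Turn of the tail cap on the torch in rad: 0 screwed home (hard stop), growing as it is unscrewed (anticlockwise from above; right-hand thread, lead 3 mm a turn). At the start it is already on its thread, 2.3 to 4.4 rad from home; it turns with about 0.05 N m, stays where it is left, and has a stop at 6.2 rad so that it does not come off.
- torch_lens (a point): Centre of the tall torch's lens face, its lower end, 12 mm above the bench while it stands in its cup. Torch with cap 162 mm long, about 0.3 kg, loose; own z points up along the torch to the cap. Its head is a hexagon 50 mm across flats and 36 mm high, which fits in the cup with 1.5 mm play, so that the torch cannot turn there (a few degrees of play) but lifts straight out.
- short_torch_mid (a point): Bystander: a short torch, 108 mm long with its cap on, in the other cup (its top 120 mm above the bench). The point is 50 mm above its lens face, on the axis. Leave it in its cup.
- cell_a_mid (a point): Bystander: a battery cell 21 mm across and 69 mm high standing on the bench beside the station; the point is half-way up. Leave it standing.
- cell_b_mid (a point): Bystander: a second such cell, standing; the point is half-way up. Leave it standing.
- tape_roll: Bystander: roll of brown packing tape lying flat, 90 mm across, 24 mm high; origin under its centre.
- bracket: Bystander: slotted steel angle, 165 mm long, 40 mm wide, 35 mm high, on the bench; origin under its centre.
- spanner: Bystander: a spanner lying on the bench.
- bolt_tray: Bystander: blue tray of bolts, 75 x 105 mm, 30 mm high; origin under its centre.
Not all that is in view belongs to the job. Leave any orange look-alike of the part that bears cap_centre alone.

How it is judged:
On the way, in this order (a step that is already met when the one before it is completed fails the run):
1. the charge button is pushed fully down (value of joint charge_button above 0.005 m), for 0.05 s.
2. the charge button is let up again (value of joint charge_button below 0.0015 m), for 0.1 s.
3. the tail cap is screwed home until it bottoms out, the torch in its cup (value of joint tail_cap below 0.05 rad and height (world z) of torch_lens below 0.03 m), for 0.1 s.
4. the cap is backed off a quarter turn (within 20 degrees), the torch still in its cup (value of joint tail_cap between 1.22 and 1.92 rad and height (world z) of torch_lens below 0.03 m), for 0.2 s.
At the end, for the whole second after the job is handed in: Cap a quarter turn (within 20 deg) off its stop, button up; the tall torch hangs from the fingers by its cap (over 3 N), lens face over 70 mm above the bench, upright within 15 deg, still, clear of the station; short torch within 20 mm, other bystanders within 30 mm of their starts (value of joint tail_cap between 1.22 and 1.92 rad and value of joint charge_button below 0.0015 m and height (world z) of torch_lens above 0.07 m and angle between torch_lens's own z axis and vertical below 0.26 rad and contact force between the fingers and tail_cap above 3 N and contact force between torch and station below 0.1 N and linear speed of torch below 0.05 m/s and z of short_torch_mid in the frame of station below 0.075 m and distance of short_torch_mid from where it was at the start of the episode below 0.02 m and distance of each of cell_a_mid, cell_b_mid, tape_roll, bracket, spanner, bolt_tray from where it was at the start of the episode below 0.03 m); the arm keeps its last pose, push and grip.
It fails at once if a battery cell is knocked over (angle between any of cell_a_mid, cell_b_mid's own z axis and vertical above 0.6 rad).
It fails at once if the short torch is taken out of its cup (distance of short_torch_mid from where it was at the start of the episode above 0.04 m).
It also fails if it takes over 64 s, if anything falls off the work surface, if the arm or the gripper's body presses on something with over 40 N, if the wrist force passes 120 N, or if a joint passes its speed limit or range.

## Working session

There is one attempt and no reset: what is moved stays moved. The work goes in short steps, each a Python script; the robot and the scene stay as the last script left them, time stands still between calls to the robot, and variables do not carry over. Pictures are saved under pics/ and viewed, and the job is handed in when it is done.

```bash
ls; mkdir -p pics
cat > a.py <<'E'
from station import env, effector, solver, viewer, workorder, search_frame, tip_of
import numpy as np, cv2
def save(cam,name):
    p,d=viewer.read_camera(cam); cv2.imwrite('pics/'+name,p[:,:,::-1]); return p,d
E
python3 - <<'E'
from a import *
s=env.sense(); print(s['t'],s['ee_pos'],s['tcp_rot'])
for c in ('scene','top'):
    p,d=save(c,c+'1.png'); np.save(c+'_d.npy',d)
    i=viewer.camera_info(c); print(c,i)
    for n in ['station','charge_button_top','cap_centre','torch_lens','short_torch_mid','cell_a_mid']:
        print(n,[(np.round(r['at'],3),round(r['score'],2)) for r in tip_of(c,n)][:4])
print(env.sense()['t'])
E
```

```text
pics
0.0 [0.29057972 0.58078573 0.21365236] [[ 8.94326915e-01 -6.80697041e-04  4.47413573e-01]
 [-4.47414074e-01 -1.63465238e-03  8.94325430e-01]
 [ 1.22600986e-04 -9.99998432e-01 -1.76646705e-03]]
scene {'intrinsics': array([[519.9135096 ,   0.        , 279.81467023],
       [  0.        , 519.9135096 , 200.05644922],
       [  0.        ,   0.        ,   1.        ]]), 'eye': array([ 1.26245875, -0.27467497,  0.76316437]), 'rotation': array([[ 0.4217984 , -0.57809756,  0.69849074],
       [ 0.90662965,  0.27777929, -0.31758675],
       [-0.01043014,  0.76723   ,  0.64128725]])}
station [(array([ 0.562, -0.075,  0.   ]), 0.68)]
charge_button_top [(array([ 0.577, -0.2  ,  0.064]), 0.54)]
cap_centre [(array([0.55 , 0.042, 0.156]), 0.82), (array([ 0.522,  0.183, -0.002]), 0.72), (array([0.404, 0.062, 0.141]), 0.63)]
torch_lens [(array([0.401, 0.058, 0.005]), 0.85), (array([0.717, 0.157, 0.001]), 0.8), (array([0.544, 0.038, 0.011]), 0.61)]
short_torch_mid [(array([ 0.555, -0.075,  0.067]), 0.71)]
cell_a_mid [(array([ 0.444, -0.014,  0.032]), 0.76)]
top {'intrinsics': array([[448.11868809,   0.        , 278.0017286 ],
       [  0.        , 448.11868809, 203.43522703],
       [  0.        ,   0.        ,   1.        ]]), 'eye': array([0.30599448, 0.03562862, 1.19895752]), 'rotation': array([[ 0.1292647 ,  0.9680543 , -0.21485231],
       [-0.99159362,  0.12744197, -0.02237493],
       [ 0.00572106,  0.21593847,  0.97639021]])}
station [(array([ 0.561, -0.074, -0.001]), 0.87)]
charge_button_top [(array([ 0.577, -0.198,  0.063]), 0.58)]
cap_centre [(array([0.4  , 0.057, 0.145]), 0.77), (array([0.546, 0.041, 0.155]), 0.73), (array([0.715, 0.158, 0.142]), 0.68), (array([ 0.562, -0.072,  0.062]), 0.19)]
torch_lens [(array([ 0.399,  0.06 , -0.002]), 0.94), (array([ 0.714,  0.156, -0.   ]), 0.77)]
short_torch_mid [(array([ 0.559, -0.075,  0.063]), 0.91)]
cell_a_mid [(array([ 0.438, -0.018,  0.034]), 0.65)]
0.7
```

View pics/scene1.png

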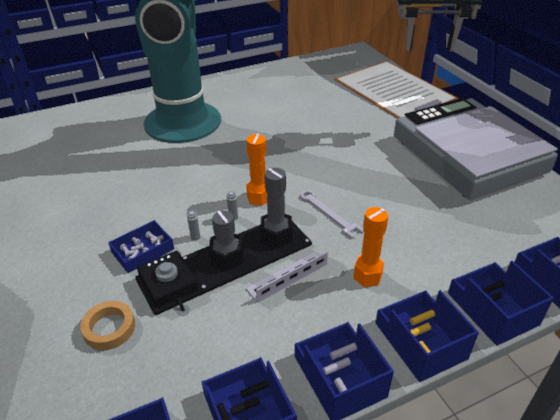

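View pics/top1.png

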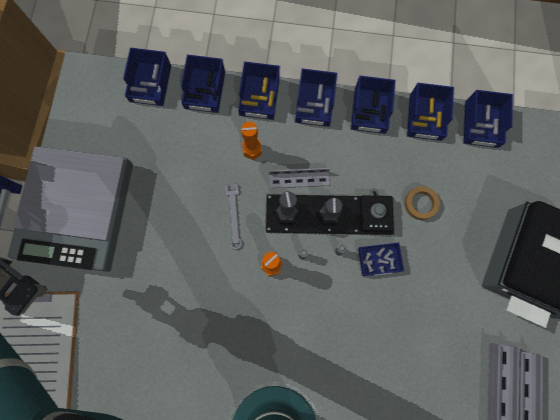

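Run:
```python
import cv2
a=cv2.imread('pics/top1.png')[100:340,180:420]; cv2.imwrite('pics/c1.png',cv2.resize(a,(600,600),interpolation=2))
a=cv2.imread('pics/scene1.png')[80:300,150:420]; cv2.imwrite('pics/c2.png',cv2.resize(a,(736,600),interpolation=2))
```

```text
(no output)
```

View pics/c1.png

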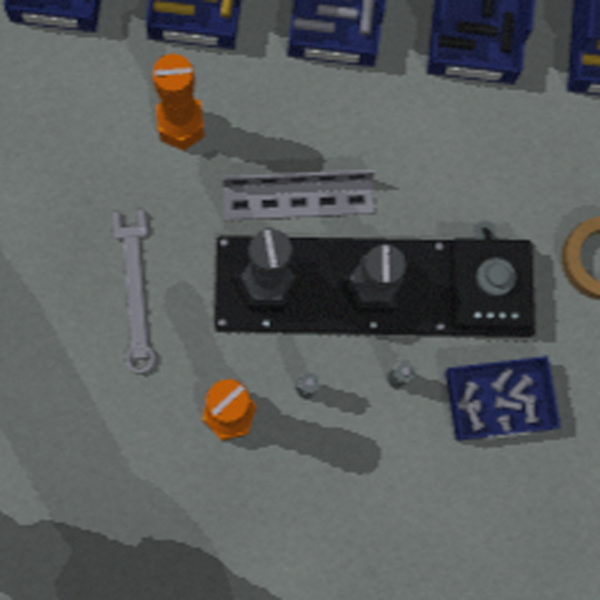

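View pics/c2.png

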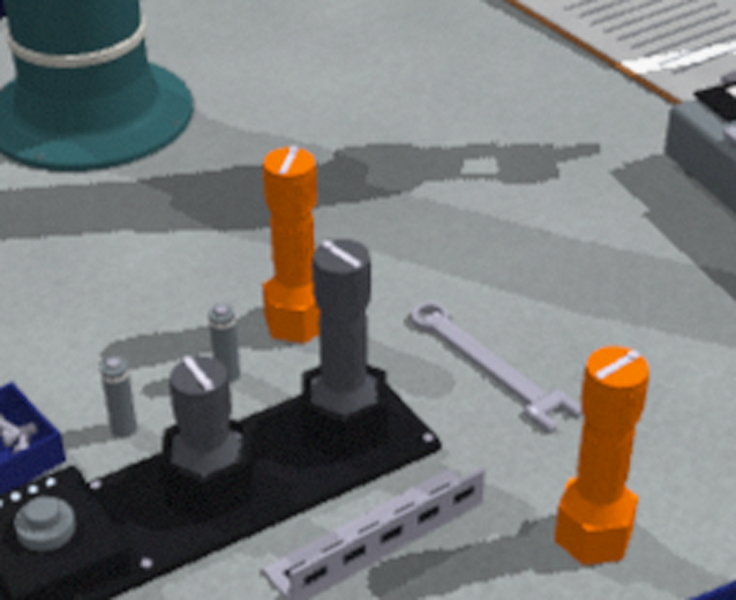

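The tall torch is the dark, tallest one in the station: top-view pixel (288,200), scene pixel (275,175), about (0.548, 0.041). The short torch is at top (332,208). The orange torches at top (250,128) and (270,262) are look-alikes, so I'll leave them alone. The two enlarged crops confirm this. Next I'll refine the cap and button positions from depth.

```bash
cat >> a.py <<'E'
def cloud(cam,d,T=None):
    i=viewer.camera_info(cam); K=i['intrinsics']
    v,u=np.mgrid[:d.shape[0],:d.shape[1]]
    P=np.stack([(u-K[0,2])/K[0,0]*d,-(v-K[1,2])/K[1,1]*d,-d],-1)
    if T is None: return P@i['rotation'].T+i['eye']
    M=i['T_tool_cam']; P=P@M[:3,:3].T+M[:3,3]
    return P@T[0].T+T[1]
def circ(W,c,z0,z1,r,d):
    m=(d>0)&(abs(W[...,2]-(z0+z1)/2)<(z1-z0)/2)&(np.hypot(W[...,0]-c[0],W[...,1]-c[1])<r)
    p=W[m]
    if len(p)<5: return None
    (cx,cy),R=cv2.minEnclosingCircle(p[:,:2].astype(np.float32))
    return len(p),p.mean(0).round(4),(round(cx,4),round(cy,4),round(R,4)),np.median(p[:,2]).round(4)
E
python3 - <<'E'
from a import *
for c in ('scene','top'):
    d=np.load(c+'_d.npy'); W=cloud(c,d)
    print(c,'cap',circ(W,(.548,.041),.170,.185,.03,d),'short',circ(W,(.561,-.0745),.114,.126,.03,d),'btn',circ(W,(.578,-.199),.057,.068,.02,d))
R=np.array([[0,0,1],[-1,0,0],[0,-1,0]],float) # try variants of yaw
s=env.sense()
for yaw in np.arange(-180,181,30):
    a=np.radians(yaw); x=np.array([np.cos(a),np.sin(a),0]); y=np.array([0,0,-1.]); z=np.cross(x,y)
    Rr=np.stack([x,y,z],1)
    q=solver.inverse_kinematics([.548,.041,.25],Rr); print(yaw,None if q is None else np.round(q,2))
print(viewer.camera_info('wrist'))
E
```

```text
scene cap (243, array([0.5496, 0.0392, 0.1746]), (0.5476, 0.0403, 0.0206), np.float64(0.1748)) short (269, array([ 0.5625, -0.0745,  0.1189]), (0.5608, -0.0731, 0.0211), np.float64(0.1191)) btn (102, array([ 0.5799, -0.1977,  0.0605]), (0.5782, -0.1986, 0.0132), np.float64(0.0606))
top cap (224, array([0.5432, 0.0365, 0.1765]), (0.5438, 0.0361, 0.0204), np.float64(0.1765)) short (206, array([ 0.5562, -0.0774,  0.121 ]), (0.5567, -0.0775, 0.0205), np.float64(0.1212)) btn (71, array([ 0.5739, -0.2008,  0.0622]), (0.5741, -0.2012, 0.018), np.float64(0.0623))
-180 [-0.73  0.3   0.73  1.85 -0.23  1.08 -1.49]
-150 [-0.65  0.28  0.62  1.85 -0.19  1.07 -1.  ]
-120 [-0.62  0.28  0.59  1.84 -0.18  1.07 -0.49]
-90 [-0.57  0.27  0.52  1.84 -0.15  1.07  0.01]
-60 [-0.51  0.27  0.45  1.84 -0.13  1.07  0.51]
-30 [-0.45  0.26  0.38  1.83 -0.11  1.06  1.02]
0 [-0.36  0.26  0.27  1.83 -0.08  1.06  1.51]
30 [-0.28  0.26  0.18  1.82 -0.05  1.06  2.01]
60 [-0.21  0.26  0.08  1.82 -0.02  1.06  2.51]
90 [ 0.79  0.64 -1.31  1.76  0.65  1.27  2.46]
120 [-1.11  0.57  1.36  1.87 -0.6   1.21 -2.16]
150 [-1.11  0.57  1.36  1.87 -0.6   1.21 -1.64]
180 [-0.73  0.3   0.73  1.85 -0.23  1.08 -1.49]
{'intrinsics': array([[338.31293443,   0.        , 279.90779114],
       [  0.        , 338.31293443, 208.95232229],
       [  0.        ,   0.        ,   1.        ]]), 'T_tool_cam': array([[ 5.15236780e-04, -9.71577635e-01, -2.36720583e-01,
        -6.73856281e-02],
       [-3.98144598e-04,  2.36720397e-01, -9.71577735e-01,
        -1.70922119e-01],
       [ 9.99999788e-01,  5.94841605e-04, -2.64861332e-04,
         4.76306814e-04],
       [ 0.00000000e+00,  0.00000000e+00,  0.00000000e+00,
         1.00000000e+00]])}
```

```bash
cat >> a.py <<'E'
def Ry(yaw):
    x=np.array([np.cos(yaw),np.sin(yaw),0]); y=np.array([0,0,-1.])
    return np.stack([x,y,np.cross(x,y)],1)
def wristlook(name):
    s=env.sense(); p,d=save('wrist',name)
    return p,d,cloud('wrist',d,(s['tcp_rot'],s['ee_pos']))
E
python3 - <<'E'
from a import *
env.reach([.57,.04,.29],Ry(-np.pi/2)); s=env.sense(); print(s['t'],s['ee_pos'],s['joint_positions'])
p,d,W=wristlook('w1.png')
print('cap',circ(W,(.547,.039),.168,.185,.03,d))
effector.grasp(10)
env.reach([.577,-.17,.22],Ry(-np.pi/2)); s=env.sense(); print(s['t'],s['ee_pos'],s['joint_positions'],s['gripper_width'])
p,d,W=wristlook('w2.png')
print('btn',circ(W,(.577,-.199),.056,.068,.018,d),'short',circ(W,(.56,-.075),.114,.126,.03,d))
E
```

```text
2.8917 [0.56991844 0.0416452  0.28967533] [-0.56144904  0.27802015  0.53044539  1.74206156 -0.15214897  1.16291555
  0.01559475]
cap (1640, array([0.5456, 0.0422, 0.1762]), (0.5452, 0.0412, 0.0207), np.float64(0.1763))
5.175 [ 0.57765775 -0.16832893  0.22017411] [-0.22683357  0.41577377  0.59796889  1.75232845 -0.26586327  1.05480026
  0.46569347] 0.00027902464384750044
btn (417, array([ 0.576 , -0.1957,  0.0621]), (0.5759, -0.1965, 0.0117), np.float64(0.0623)) short (2229, array([ 0.5584, -0.0733,  0.1209]), (0.5581, -0.0733, 0.02), np.float64(0.1209))
```

View pics/w1.png

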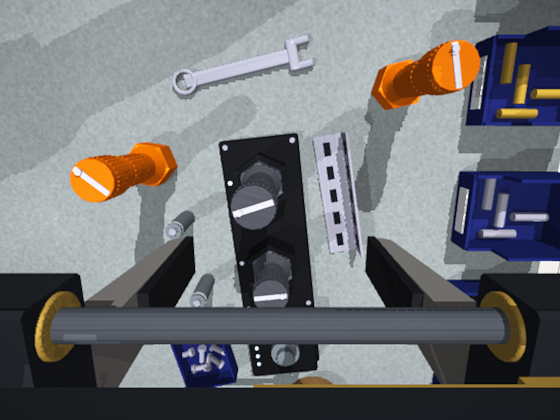

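View pics/w2.png

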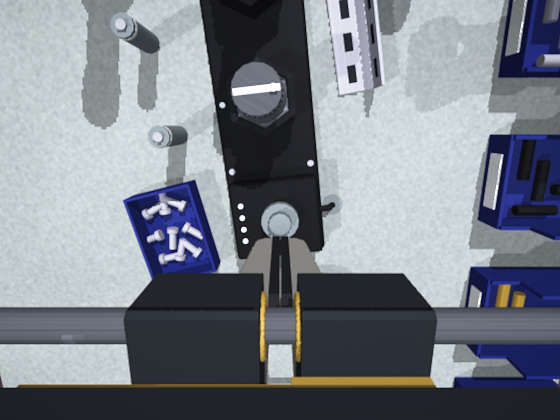

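The wrist view shows the dark cap at (253,207) and the button at (279,222). Both agree with the depth estimates to about 2 mm. Now the button press.

Run:
```python
from a import *
R=Ry(-np.pi/2)
env.movel([.576,-.1988,.09],R,rate=.12); s=env.sense(); f0=s['wrist_force']; print(s['t'],s['ee_pos'],f0)
for z in [.066,.0635,.061,.059,.057,.055,.054,.053,.052,.051]:
    env.movel([.576,-.1988,z],R,rate=.05); s=env.sense(); f=s['wrist_force']-f0
    print(z,s['t'].__round__(2),s['ee_pos'].round(4),f.round(2))
    if f[2]>9: break
env.pause(.15); s=env.sense(); print(s['ee_pos'],s['wrist_force']-f0); save('scene','s2.png')
```

```text
6.4833 [ 0.57664652 -0.19884344  0.09078237] [0.44087525 0.09331601 0.2623103 ]
0.066 7.12 [ 0.576  -0.1989  0.0658] [-0.98  0.35  0.39]
0.0635 7.37 [ 0.576  -0.1988  0.0635] [-0.65  0.44 -1.06]
0.061 7.62 [ 0.5764 -0.1989  0.0613] [0.52 0.79 2.66]
0.059 7.87 [ 0.5764 -0.199   0.0593] [ 0.19 -0.23  3.48]
0.057 8.12 [ 0.5764 -0.199   0.0572] [ 0.17 -0.41  3.55]
0.055 8.37 [ 0.5764 -0.199   0.0563] [-1.92  0.29 12.1 ]
[ 0.57643436 -0.19898649  0.05632431] [-1.77475112 -0.10237377 12.33445019]
```

The button bottomed out at 12 N after 5.9 mm of travel. Next I'll release it and hover over the cap with the wrist turned to the other end of its range. A second wrist look from there should cancel the camera bias.

Run:
```python
from a import *
R=Ry(-np.pi/2)
env.movel([.576,-.1988,.075],R,rate=.1); env.pause(.1)
env.movel([.576,-.1988,.20],R,rate=.2)
p,d,W=wristlook('w3.png')
print('btn up',circ(W,(.576,-.1985),.05,.068,.013,d))
effector.release()
q=solver.inverse_kinematics([.548,.041,.29],Ry(np.radians(60))); print(q)
env.goto_joints([-.21,.26,.08,1.75,-.02,1.13,2.8])
s=env.sense(); print(s['t'],s['ee_pos'],s['joint_positions'],s['tcp_rot'].round(3))
p,d,W=wristlook('w4.png')
print('cap',circ(W,(.5455,.039),.168,.185,.03,d))
x=s['tcp_rot'][:,0]; yaw=np.arctan2(x[1],x[0]); print('yaw',np.degrees(yaw))
q=solver.inverse_kinematics([.546,.039,.137],Ry(yaw));print(q)
```

```text
btn up (546, array([ 0.576 , -0.197 ,  0.0611]), (0.576, -0.1985, 0.0131), np.float64(0.0623))
[-0.17930791  0.2255741   0.0517107   1.76770946 -0.01267379  1.14863053
  2.49428203]
13.175 [0.56298919 0.04644663 0.27865214] [-0.20981185  0.26016911  0.08066933  1.75014067 -0.0199757   1.12997373
  2.79951026] [[ 0.217  0.003 -0.976]
 [ 0.976 -0.002  0.217]
 [-0.002 -1.    -0.003]]
cap (1815, array([0.5459, 0.039 , 0.1763]), (0.5461, 0.0396, 0.0208), np.float64(0.1765))
yaw 77.46823838495023
[-0.18913053  0.39066577  0.06986149  1.92717171 -0.036198    0.82494103
  2.82292444]
```

View pics/w4.png

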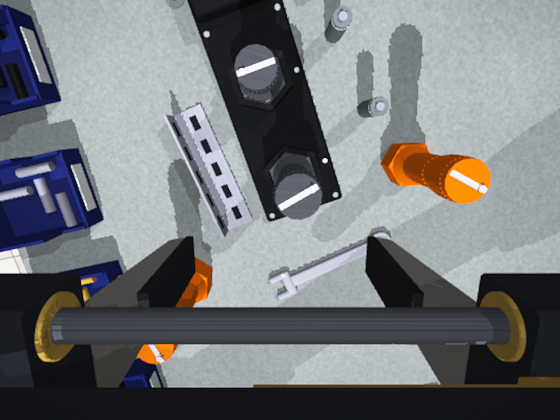

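Cap position from both wrist looks is (0.5457, 0.0405), with its top at 0.176, so its centre is at about 0.156. Time to descend and grip.

Run:
```python
from a import *
s=env.sense(); x=s['tcp_rot'][:,0]; yaw=np.arctan2(x[1],x[0]); R=Ry(yaw)
env.movel([.5457,.0405,.23],R,rate=.2)
env.movel([.5457,.0405,.138],R,rate=.12); s=env.sense(); f0,m0=s['wrist_force'],s['moment']
print(s['t'],s['ee_pos'],s['joint_positions'],f0,m0)
env.movel([.5457,.0405,.138],R); print(env.sense()['ee_pos'])
effector.grasp(30); env.pause(.1); s=env.sense()
print(s['t'],s['gripper_width'],s['ee_pos'],(s['wrist_force']-f0).round(2),(s['moment']-m0).round(3))
save('scene','s3.png')
```

```text
14.55 [0.5464659  0.04060025 0.13882795] [-0.19093297  0.38822392  0.06861616  1.92568528 -0.03528201  0.82723003
  2.81940811] [-0.19361971 -0.793879    0.49334708] [ 0.09459074  0.08373823 -0.00095089]
[0.54609253 0.04054822 0.13863395]
15.7333 0.03953161941968114 [0.5458708  0.04045399 0.13802301] [ 0.89  0.08 -1.14] [-0.036 -0.23  -0.011]
```

```bash
python3 -c "
import cv2
a=cv2.imread('pics/s3.png')[60:280,150:420]; cv2.imwrite('pics/c3.png',cv2.resize(a,(736,600),interpolation=2))"
```

```text
(no output)
```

View pics/c3.png

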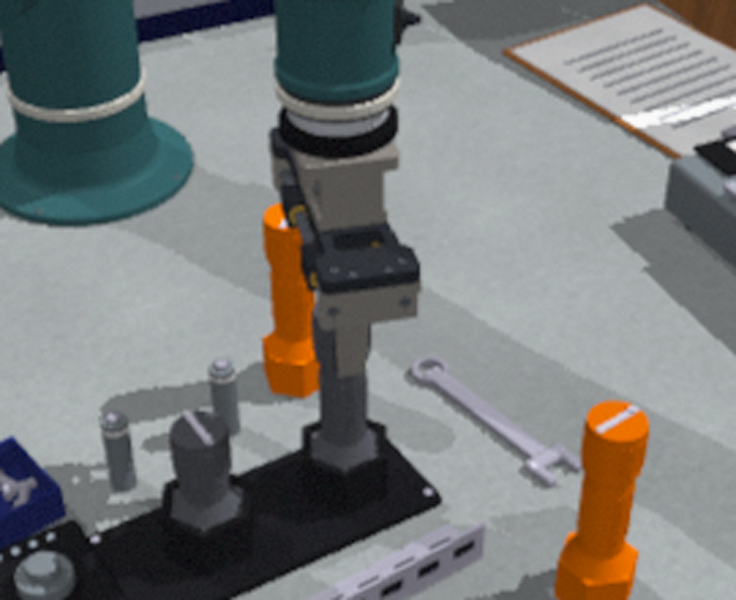

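The grip holds the cap cleanly: opening 39.5 mm and only about 1 N sideways. I'll screw in with joint 7, following the thread down and watching the moment.

```bash
cat > turn.py <<'E'
from a import *
def step(q,dth,pz):
    pass
E
python3 - <<'E'
from a import *
import json
s=env.sense(); x=s['tcp_rot'][:,0]; yaw=np.arctan2(x[1],x[0])
qa=np.array(solver.inverse_kinematics([.5457,.0405,.138],Ry(yaw)))
qb=np.array(solver.inverse_kinematics([.5457,.0405,.136],Ry(yaw)))
json.dump([qa.tolist(),qb.tolist()],open('q.json','w'))
print(qa,qb-qa)
f0,m0=s['wrist_force'],s['moment']
th=0
while th<5.6:
    th+=.3
    k=th*.003/(2*np.pi)/.002
    q=qa+(qb-qa)*min(k,1.05); q[6]=qa[6]-th
    if q[6]<-2.88: break
    env.goto_joints(q); s=env.sense()
    print(round(th,2),round(s['t'],2),s['joint_positions'][6].round(3),s['ee_pos'].round(4),(s['wrist_force']-f0).round(1),(s['moment']-m0).round(3),s['tau'][6].round(3))
    if s['joint_positions'][6]-q[6]>.05 or abs((s['moment']-m0)[2])>.3: break
E
```

```text
[-0.19091382  0.38899802  0.06858372  1.92685372 -0.03532953  0.82687725
  2.81935593] [ 0.00021346  0.00279298 -0.0002275   0.00138138 -0.0002598  -0.00417039
  0.00021537]
0.3 16.18 2.523 [0.5458 0.0405 0.1379] [-0.1  0.7  0.4] [ 0.023 -0.038  0.013] -0.139
0.6 16.57 2.224 [0.5458 0.0406 0.1377] [-0.2  1.2 -0.3] [ 0.011 -0.12   0.108] -0.12
0.9 16.96 1.925 [0.5458 0.0405 0.1376] [1.1 0.5 0.7] [-0.023 -0.215 -0.004] -0.074
1.2 17.35 1.625 [0.5459 0.0405 0.1375] [ 0.8  0.1 -0.3] [-0.102 -0.349  0.063] -0.072
1.5 17.74 1.325 [0.5458 0.0404 0.1373] [ 2.1  0.5 -0.1] [-0.153 -0.393 -0.016] -0.072
1.8 18.13 1.025 [0.5459 0.0403 0.1372] [ 0.5 -0.4  0.6] [-0.313 -0.424 -0.015] -0.071
2.1 18.52 0.725 [0.5459 0.0403 0.1371] [ 1.  -0.9  1.5] [-0.434 -0.397  0.006] -0.071
2.4 18.92 0.425 [0.5459 0.0403 0.137 ] [ 1.4 -0.1  0.4] [-0.621 -0.42   0.034] -0.07
2.7 19.31 0.125 [0.5459 0.0403 0.1368] [ 0.7 -1.5  2.2] [-0.776 -0.43   0.021] -0.07
3.0 19.7 -0.175 [0.5458 0.0403 0.1367] [ 1.6 -1.9  1.6] [-0.86  -0.412  0.014] -0.069
3.3 20.09 -0.475 [0.5458 0.0403 0.1364] [ 1.6 -2.5  1.4] [-1.023 -0.347  0.035] -0.069
3.6 20.48 -0.774 [0.5465 0.041  0.1366] [ 4.5 -1.3  2.3] [-0.546 -0.775  0.692] -0.688
```

Hard stop found between 3.3 and 3.6 rad, where the moment jumped to 0.69 N m. I'll nudge it to confirm, then back off in small steps first so I can see the cup play.

Run:
```python
from a import *
import json
qa,qb=map(np.array,json.load(open('q.json')))
def go(th,pr=1):
    k=th*.003/(2*np.pi)/.002
    q=qa+(qb-qa)*k; q[6]=qa[6]-th
    env.goto_joints(q); s=env.sense()
    if pr: print(round(th,3),round(s['t'],2),s['joint_positions'][6].round(4),s['ee_pos'].round(4),s['wrist_force'].round(1),s['moment'].round(3),s['tau'][6].round(3))
go(3.65); env.pause(.3); go(3.65)
for t in [3.6,3.57,3.54,3.51,3.48,3.45,3.42,3.39,3.36,3.33,3.3]: go(t)
```

```text
3.65 20.73 -0.8263 [0.5461 0.0405 0.1365] [ 3.7 -3.9  2.7] [-0.809 -0.787  0.823] -0.874
3.65 21.28 -0.8302 [0.5461 0.0405 0.1365] [ 4.1 -4.4  4.8] [-0.846 -0.93   0.989] -0.925
3.6 21.53 -0.7827 [0.546  0.0405 0.1365] [ 3.9 -2.9  4.5] [-0.721 -0.988  0.085] -0.021
3.57 21.78 -0.7523 [0.5461 0.0405 0.1365] [ 3.8 -2.7  5.3] [-0.741 -1.058  0.088] -0.017
3.54 22.03 -0.7224 [0.546  0.0405 0.1366] [ 4.  -3.2  4. ] [-0.695 -1.016  0.048] -0.017
3.51 22.28 -0.6923 [0.546  0.0405 0.1366] [ 4.2 -2.5  5.6] [-0.746 -1.008  0.072] -0.017
3.48 22.53 -0.6624 [0.546  0.0405 0.1366] [ 4.4 -2.9  5.8] [-0.7   -1.023  0.013] -0.017
3.45 22.78 -0.6324 [0.546  0.0405 0.1366] [ 4.3 -1.8  5.9] [-0.708 -1.016  0.133] -0.017
3.42 23.03 -0.6024 [0.546  0.0405 0.1366] [ 4.5 -2.3  4.5] [-0.688 -1.015  0.07 ] -0.017
3.39 23.28 -0.5723 [0.546  0.0406 0.1366] [ 4.3 -1.7  5.2] [-0.677 -0.958  0.027] -0.017
3.36 23.53 -0.5424 [0.546  0.0405 0.1366] [ 4.5 -2.2  4.6] [-0.664 -0.994  0.017] -0.017
3.33 23.78 -0.5124 [0.546  0.0406 0.1366] [ 3.1 -2.5  4.7] [-0.688 -0.958  0.033] -0.017
3.3 24.03 -0.4823 [0.546  0.0406 0.1367] [ 4.3 -2.5  5.5] [-0.707 -1.038  0.042] -0.017
```

Run:
```python
from a import *
import json
qa,qb=map(np.array,json.load(open('q.json')))
def go(th,pr=1):
    k=th*.003/(2*np.pi)/.002
    q=qa+(qb-qa)*k; q[6]=qa[6]-th
    env.goto_joints(q); s=env.sense()
    if pr: print(round(th,3),round(s['t'],2),s['joint_positions'][6].round(4),s['ee_pos'].round(4),s['wrist_force'].round(1),s['moment'].round(3),s['tau'][6].round(3),s['gripper_width'])
for t in [3.0,2.7]: go(t)
save('scene','s4.png'); save('wrist','w5.png'); save('top','t5.png')
a=cv2.imread('pics/s4.png')[80:280,200:350]; b=cv2.imread('pics/s3.png')[80:280,200:350]
cv2.imwrite('pics/c4.png',cv2.resize(np.hstack([b,a]),None,fx=2.6,fy=2.6,interpolation=2))
```

```text
3.0 24.43 -0.1822 [0.5459 0.0406 0.1368] [ 3.2 -2.7  5.6] [-0.693 -0.917  0.028] 0.034 0.03934016676389908
2.7 24.82 0.1178 [0.5458 0.0406 0.1369] [ 4.  -2.2  6.5] [-0.652 -0.865  0.065] 0.034 0.03960271692977282
```

View pics/c4.png

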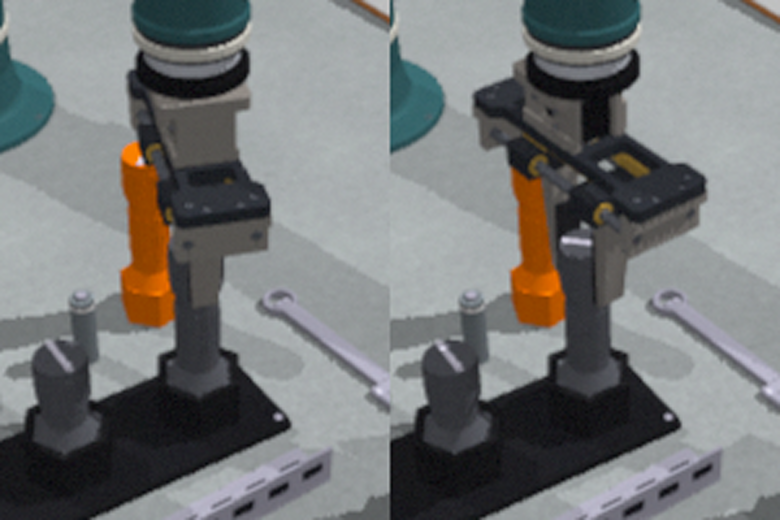

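View pics/w5.png

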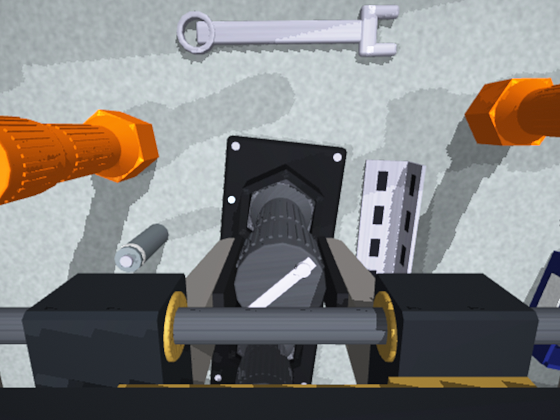

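In both frames the torch sits the same way in its cup, so only the cap is turning. I'll finish backing off with 1.57 rad net plus allowance for play and windup, then check and lift.

Run:
```python
from a import *
import json
qa,qb=map(np.array,json.load(open('q.json')))
for th in [2.4,2.1,1.93]:
    k=th*.003/(2*np.pi)/.002
    q=qa+(qb-qa)*k; q[6]=qa[6]-th
    env.goto_joints(q); s=env.sense()
    print(round(th,3),round(s['t'],2),s['joint_positions'][6].round(4),s['ee_pos'].round(4),s['wrist_force'].round(1),s['moment'].round(3),s['tau'][6].round(3))
env.pause(.4)
p,d=save('wrist','w6.png'); save('scene','s6.png')
```

```text
2.4 25.36 0.4178 [0.5456 0.0406 0.1371] [ 3.6 -3.2  5.4] [-0.721 -0.833  0.055] 0.035
2.1 25.75 0.7178 [0.5455 0.0405 0.1372] [ 2.7 -2.5  6.8] [-0.751 -0.761  0.053] 0.036
1.93 26.03 0.8879 [0.5455 0.0404 0.1373] [ 3.9 -3.4  6.8] [-0.747 -0.746  0.075] 0.095
```

View pics/w6.png

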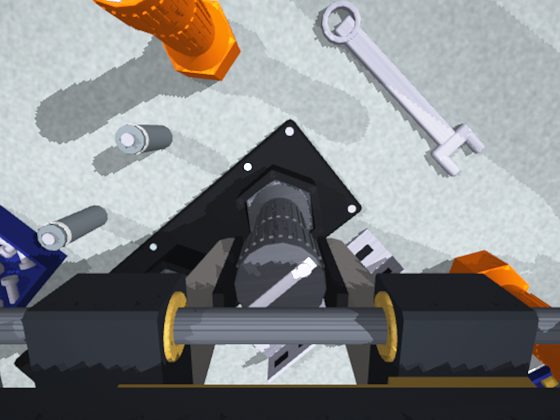

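The bar sits at the same angle to the fingers as before, so nothing slipped on the way back. Lifting now.

Run:
```python
from a import *
s=env.sense(); p=s['ee_pos']; R=s['tcp_rot']
x=R[:,0]; R=Ry(np.arctan2(x[1],x[0]))
for z in [.145,.16,.30]:
    env.movel([.5457,.0405,z],R,rate=.08); s=env.sense(); print(s['t'],s['ee_pos'].round(4),s['wrist_force'].round(1),s['moment'].round(3),s['gripper_width'],s['tcp_rot'][:,1].round(3))
env.pause(.5); s=env.sense(); print(s['ee_pos'],s['joint_velocities'].round(4),s['wrist_force'])
save('scene','s7.png'); save('wrist','w7.png')
print([(np.round(r['at'],3),r['score']) for r in tip_of('scene','torch_lens')],[(np.round(r['at'],3),r['score']) for r in tip_of('scene','short_torch_mid')])
save('top','t7.png'); print([(np.round(r['at'],3),r['score']) for r in tip_of('top','charge_button_top')])
```

```text
26.7833 [0.5446 0.0407 0.1443] [ 2.3 -1.7 -1. ] [-0.471 -0.627 -0.018] 0.03950943789388802 [-0.002  0.    -1.   ]
27.125 [0.5451 0.0407 0.1601] [ 1.6 -1.2 -2. ] [-0.368 -0.265  0.03 ] 0.039216679909153625 [-0.001  0.    -1.   ]
29.025 [0.5454 0.0405 0.2995] [ 0.1  0.5 -3.1] [-0.003 -0.06  -0.024] 0.03927109860284972 [-0.001 -0.    -1.   ]
[0.5457115  0.04048801 0.29998594] [-0.0006 -0.0009 -0.0011  0.0003  0.0009 -0.0003 -0.0005] [ 0.82706782 -0.30409105 -4.67247324]
[(array([0.542, 0.036, 0.173]), 0.79), (array([0.402, 0.06 , 0.001]), 0.78), (array([0.715, 0.162, 0.002]), 0.59)] [(array([ 0.562, -0.074,  0.065]), 0.93)]
[(array([ 0.579, -0.2  ,  0.062]), 0.61), (array([ 0.52 ,  0.181, -0.004]), 0.48)]
```

View pics/s7.png

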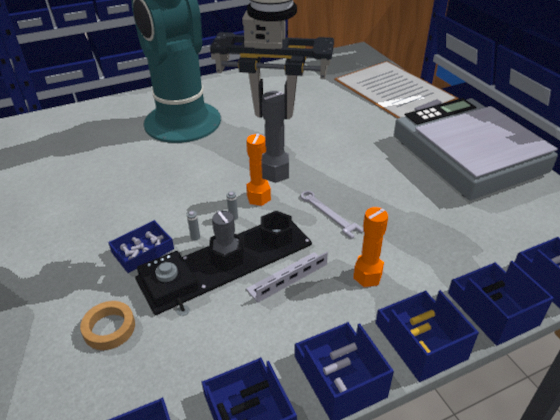

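View pics/w7.png

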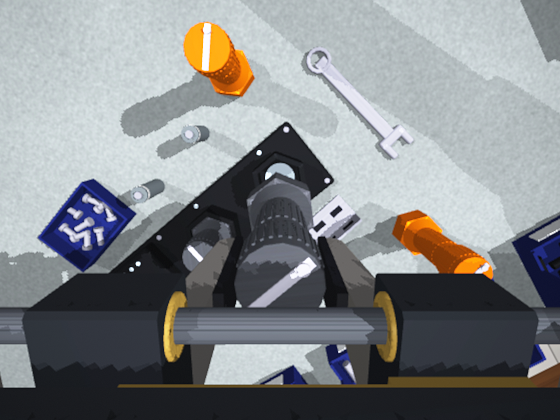

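The torch (275,140) hangs upright with its lens at about z 0.173. The cup (275,230) is empty, the button (165,270) is up, and the bystanders have not moved. Handing in.

Run:
```python
from a import *
workorder.finish_job(); print(env.sense()['t'])
```

```text
the job is handed in; nothing more can be done
the job is handed in; nothing more can be done
```

The job is done and handed in at about 30 s of the 64 s allowed; no verdict is reported.

- **Button:** I pushed it down about 5.9 mm until it bottomed out at 12 N. It came back up, with its top measured at 62 mm.
- **Cap:** I screwed it on clockwise until it hit a hard stop at roughly 3.4 rad of turn, where the moment rose to about 0.9 N m. I then backed it off about 1.6 rad net, after allowing for play and windup.
- **Lift:** The torch now hangs upright and still by its cap, with the lens at about z = 0.17 m and the cup empty. The wrist carries about 3–4.7 N.
- **Bystanders:** The short torch is where it was, and the other things look unmoved in the last pictures. I did not re-measure their positions.

**Less certain:** the quarter turn is inferred from the wrist angle, as I could not measure the cap joint directly. The first small steps backwards showed no clear thread torque. That leaves the true angle somewhere between about 1.37 and 1.68 rad, still inside the 1.22–1.92 limit. The bar stayed fixed relative to the fingers from early in the back-off through the lift, so nothing slipped over that stretch.

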